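# Sweep the used caps into the tray's gutter

## Task

Clear the sorting tray: use the fingertips to sweep the three loose black screw caps across the platform and over its far edge, so that all three lie down in the gutter. Only push them, never pick them up, and leave the dropper bottle, the closed vial and everything else on the desk standing where they are.

Things in the scene. Friction and masses are not known exactly. Their poses are not given: they have to be found in the camera images.
- tray: Fixed aluminium sorting tray, 222 x 318 mm. Origin: centre of its underside, on the table; z up, x from near rim to gutter, y along the gutter. Flat platform, top 30 mm above the table, x -105 to +55 mm, y -153 to +153 mm; rims 6 mm thick stand 6 mm above it on its near side and both sides. Its far edge (x = +55) has no rim: there it drops to the gutter.
- gutter (a point): Centre of the gutter's floor, at x = +81 mm in the tray's frame, 4 mm above the table (26 mm below the platform). The gutter spans x = +55 to +107 mm and y = -153 to +153 mm of the tray's frame; its outer wall and ends are 6 mm thick and stand 42 mm above the table.
- cap_large_mid (a point): The large of three loose black plastic screw caps lying flat on the platform: a ribbed disc 36 mm across and 15 mm high, 14 to 28 g. The point is its centre, half-way up. It slides when pushed and drops into the gutter once its centre is past the platform's edge.
- cap_large: The same large cap; origin at the centre of its underside, z along its axis.
- cap_medium_mid (a point): The medium of three loose black plastic screw caps lying flat on the platform: a ribbed disc 31 mm across and 14 mm high, 14 to 28 g. The point is its centre, half-way up. It slides when pushed and drops into the gutter once its centre is past the platform's edge.
- cap_medium: The same medium cap; origin at the centre of its underside, z along its axis.
- cap_small_mid (a point): The small of three loose black plastic screw caps lying flat on the platform: a ribbed disc 26 mm across and 13 mm high, 14 to 28 g. The point is its centre, half-way up. It slides when pushed and drops into the gutter once its centre is past the platform's edge.
- cap_small: The same small cap; origin at the centre of its underside, z along its axis.
- dropper: Small amber dropper bottle with a black top, standing on the platform among the caps: 28 mm across, 65 mm tall. Origin: centre of its underside. Not to be disturbed.
- vial: Small white vial closed with a black cap, standing on the platform among the caps: 29 mm across, 49 mm tall. Origin: centre of its underside. Not to be disturbed.
- slidebox: Closed grey slide box on the table to the right of the tray, 78 x 108 x 38 mm. Origin: centre of its underside. Not to be disturbed.
- petri: Whitish translucent covered round dish on the table to the left of the tray, 94 mm across, 16 mm tall. Origin: centre of its underside. Not to be disturbed.
- jar: Clear glass jar with a black lid on the table, left and beyond, 56 mm across, 70 mm tall. Origin: centre of its underside. Not to be disturbed.

How it is judged:
By the outcome, as a careful person would: the job done as asked, in the order asked, and still so for the second after the job is handed in, with the robot touching nothing.
It also fails if it takes over 48 s, if anything falls off the work surface, if the arm or the gripper's body presses on something with over 40 N, if the wrist force passes 120 N, or if a joint passes its speed limit or range.

## Robot

A 6-joint arm with a two-finger parallel gripper is mounted at the origin on the work surface. World frame = base frame: x ahead of the robot, y to its left, z up, the work surface at z = 0. Lengths are in m, angles in rad, forces in N, time in s.
With the tool pointing down it reaches from about 0.3 to 0.775 m from the base axis. Payload 14.6 kg.
Tool frame: the origin (TCP) lies on the centre line of the jaws, within the pads' length; the fingertips stand 25 mm ahead of it and the grasp point (between the pads) lies 6 mm ahead of it (ctrl.tip_reach is the distance from the TCP to the fingertips, in m); z points along the fingers, y is the line along which they close (so a half turn about z gives the same grasp; the last joint's range is limited). The gripper opens to 94 mm and grips with 3 to 60 N. Pads are 16 mm wide; open, the fingers measure 119 mm over their backs; the gripper's body (75 mm by 177 mm) begins 78 mm behind the grasp point.
Start: joints at [1.18, 0.3, 1.521, -0, 1.321, -0.067], TCP at [0.175, 0.521, 0.194] pointing down, gripper open.
Joint ranges: [-3.03, 3.03], [-0.79, 2.21], [0.23, 2.52], [-1.04, 4.18], [0, 3.07], [-2.55, 2.55]. Speed limits (rad/s): [2.22, 2.22, 2.57, 3.14, 3.14, 3.14].

## Interface

Orientations are given as [roll, pitch, yaw] about the fixed x, y, z axes, in that order (R = Rz(yaw) Ry(pitch) Rx(roll)).
In Python, from station import ctrl gives the robot as it stands. The module is installed in compiled form; this text tells all that it offers.
- The arm moves only by the tool apply_moves, never from a script. Its argument "deltas" is a list of rows, each a list of 7 numbers: the closure in counts, from 0 (fully open) to 255 (shut), then the shift along the world's x, y, z in cm, then the turn, a rotation vector about the world's x, y, z in rad. In form: [[jaw, tx, ty, tz, ax, ay, az], ...]. A call has 1 to 10 rows; each row shifts and turns the commanded pose from where the row before left it; what a row does not reach is not made up. A row lasts 1/10 s, in which the tool goes at most 50 mm and 8.59 degrees, less where a joint would pass 70% of its speed; a pose out of reach is approached as far as the arm can. A call with a gripper value outside its range is refused whole. The fingers move at their own pace and stop on an object; "grip_force" is the grip in N (left out, the last holds). Time passes only in rows, so rows that do not move let the fingers close. It gives the time, the measured TCP pose, the force, the opening and the grip force at its end, in the units of the state.
- ctrl.get_obs(): the state, without advancing time (a new reading comes with each control period).
- ctrl.camera(name): name is "scene" or "top" or "wrist"; returns a dict with "img" (400x640x3 uint8, red, green, blue), "K" (3x3 intrinsics, pixels), "k1" (the pictures are not rectified: a ray, as slopes to the right and down, at radius r is drawn at 1 + k1 r^2 times it, then the intrinsics apply), "pose" (4x4, takes a point from camera to world coordinates); the wrist camera has in their place "hand_eye" (4x4, takes a point from camera to tool coordinates, whose origin is the TCP and whose axes are the flange's). Camera axes: x right, y up, looking along -z (the intrinsics and any distortion apply to the point x, -y, -z); pixel columns grow to the right and rows downward; lengths in m; the calibration is good to about 2 mm. A picture is of the moment at which its call begins: read the wrist's pose just before it. There is no depth.
- ctrl.hand_in(): hands the job in; it is judged then, once.
The state is a dict: "time_s": time; "qpos": joint angles; "joint_vel": joint speeds; "tau": joint torques, N m; "ee_pos": TCP position; "eef_rot": TCP orientation; "force": force on the tool from outside, world axes, zero at the start; "moment": the same for the moment, N m; "grip_width": finger opening in m; "grip_force": force on a finger pad.
Only numpy, scipy, OpenCV 4.12 (cv2) and the standard library are available. Lean on these libraries where they do the work, as an engineer would, in place of code of your own. Each camera call takes 0.05 s, during which the arm holds its last target. There are 200 camera calls.

## Working session

There is one attempt and no reset: what is moved stays moved. The work goes in short steps, Python scripts to look and compute and a tool call to move; the robot and the scene stay as the last step left them, time stands still between calls to the robot, and variables do not carry over. Pictures are saved under pics/ and viewed, at most 10 in all, crops included, and the job is handed in when it is done.

Besides the shell and the picture viewer there is one more tool, called as name(argument=value, ...) on one line, values as JSON. apply_moves: Moves the arm, as the interface text tells. Its arguments: {"type":"object","properties":{"deltas":{"type":"array"},"grip_force":{"type":"number"}},"required":["deltas"]}

```bash
mkdir -p pics; cat > h.py <<'E'
import numpy as np,cv2
from station import ctrl
def snap(n,f):
    o=ctrl.get_obs(); c=ctrl.camera(n); cv2.imwrite('pics/'+f,c['img'][:,:,::-1]); 
    np.savez('pics/'+f+'.npz',K=c['K'],k1=c['k1'],P=c.get('pose',np.eye(4)))
    return c,o
def pix2w(K,k1,P,u,v,z):
    k1=float(k1);p=cv2.undistortPoints(np.array([[[u,v]]],float),K,np.array([k1,0,0,0,0]))[0,0]
    d=P[:3,:3]@np.array([p[0],-p[1],-1]);o=P[:3,3]
    return o+d*(z-o[2])/d[2]
def w2pix(K,k1,P,X):
    X=np.atleast_2d(X);c=(X-P[:3,3])@P[:3,:3]
    x=c[:,0]/-c[:,2];y=-c[:,1]/-c[:,2];s=1+float(k1)*(x*x+y*y)
    return np.c_[K[0,0]*x*s+K[0,2],K[1,1]*y*s+K[1,2]]
E
python3 - <<'E'
from h import *
for n in('top','scene'):
    c,o=snap(n,n+'0.png'); print(n,c['K'].tolist(),c['k1'],c['pose'].round(3).tolist())
print(o['time_s'],o['ee_pos'],o['eef_rot'],ctrl.tip_reach,o['grip_width'])
E
```

```text
top [[367.43668625670284, 0.0, 314.38068843459604], [0.0, 367.43668625670284, 198.03688514171068], [0.0, 0.0, 1.0]] -0.06464041134393246 [[-0.134, 0.967, -0.217, 0.337], [-0.991, -0.131, 0.029, 0.012], [-0.001, 0.219, 0.976, 0.989], [0.0, 0.0, 0.0, 1.0]]
scene [[380.3505992295851, 0.0, 316.73467739041564], [0.0, 380.3505992295851, 200.94548643521813], [0.0, 0.0, 1.0]] -0.02222190482555305 [[-0.74, -0.426, 0.521, 1.026], [0.673, -0.443, 0.593, 0.546], [-0.022, 0.789, 0.615, 0.611], [0.0, 0.0, 0.0, 1.0]]
0.05 [0.17489166 0.52117946 0.19390509] [-3.14046653e+00 -9.50368754e-05  2.81778434e+00] 0.025 0.0942154159697058
```

View pics/top0.png

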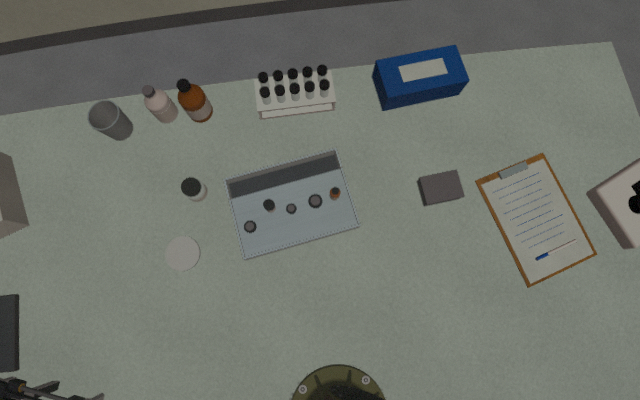

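View pics/scene0.png

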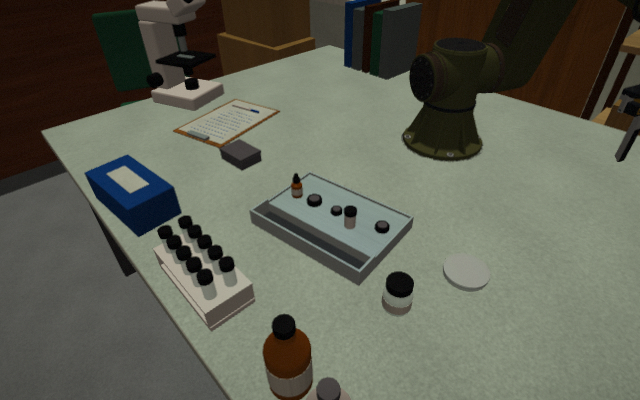

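The top view shows the tray with corners near (226,181), (337,152), (358,227) and (246,258). The caps are at about (250,227), (291,209) and (315,201), the vial at (269,205) and the dropper at (335,193). I'll enlarge it to measure more precisely.

```bash
python3 - <<'E'
from h import *
a=cv2.imread('pics/top0.png')[140:270,215:370]; b=cv2.imread('pics/scene0.png')[165:285,240:420]
a=cv2.resize(a,None,fx=5,fy=5,interpolation=cv2.INTER_CUBIC)[:600]
a=cv2.resize(cv2.imread('pics/top0.png')[145:265,215:370],None,fx=5,fy=5,interpolation=cv2.INTER_CUBIC)
cv2.imwrite('pics/topc.png',cv2.convertScaleAbs(a,alpha=1.5))
E
```

```text
(no output)
```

View pics/topc.png

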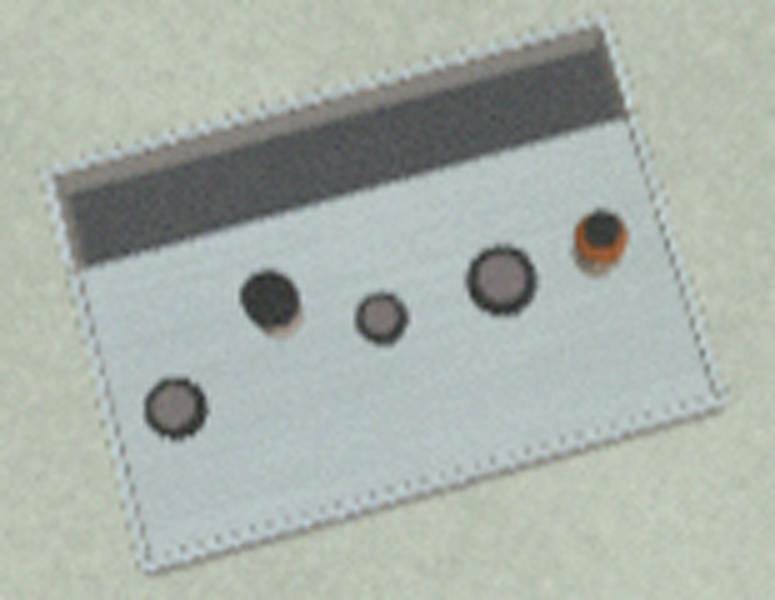

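In the crop, the caps are at M (176,408), S (382,318) and L (502,280). The vial top is at (270,298), the dropper top at (602,228), and the platform edge runs from (80,268) to (630,118).

```bash
cat > m.py <<'E'
from h import *
d=np.load('pics/top0.png.npz')
f=lambda x,y,z:pix2w(d['K'],d['k1'],d['P'],215+(x+.5)/5-.5,145+(y+.5)/5-.5,z)
C={'FL':(48,176,.042,108+5,159),'FR':(606,18,.042,113,-159),'NR':(724,402,.036,-111,-159),'NL':(146,567,.036,-111,159),'EL':(80,268,.03,55,153),'ER':(630,118,.03,55,-153)}
A=np.array([f(*c[:3])[:2] for c in C.values()]);B=np.array([c[3:] for c in C.values()])/1000
B[:2,0]=.111 # tray 222 long: outer faces at +-.111
a0,b0=A.mean(0),B.mean(0);U,S,V=np.linalg.svd((B-b0).T@(A-a0));R=V.T@U.T;t=a0-R@b0
if __name__=='__main__':
    print('yaw',np.arctan2(R[1,0],R[0,0]),'t',t,'res mm',((A-B@R.T-t)*1000).round(1).tolist())
    for n,p in {'M':(176,408,.037),'S':(382,318,.0365),'L':(502,280,.0375),'vial':(270,298,.079),'drop':(602,228,.095)}.items():
        w=f(*p);print(n,w.round(4),'tray mm',((w[:2]-t)@R*1000).round(1))
E
python3 m.py
```

```text
yaw 0.14564104990672158 t [0.54643876 0.04633652] res mm [[-3.6, -2.9], [-1.8, 2.2], [1.5, 3.8], [2.8, -2.5], [1.2, 0.7], [-0.0, -1.4]]
M [0.4964 0.1614 0.037 ] tray mm [-32.9 121.1]
S [0.5296 0.0487 0.0365] tray mm [-16.3   4.7]
L [ 0.5412 -0.0169  0.0375] tray mm [-14.3 -61.8]
vial [0.5389 0.102  0.079 ] tray mm [ 0.6 56.2]
drop [ 0.5486 -0.0684  0.095 ] tray mm [ -14.5 -113.8]
```

apply_moves(deltas=[[212,2.8,-3.66,0,0,0,0.047],[212,2.8,-3.66,0,0,0,0.047],[212,2.8,-3.66,0,0,0,0.047],[212,2.8,-3.66,0,0,0,0.047],[212,2.8,-3.66,0,0,0,0.047],[212,2.8,-3.66,0,0,0,0.047],[212,2.8,-3.66,0,0,0,0.047],[212,2.8,-3.66,0,0,0,0.047],[212,2.8,-3.66,0,0,0,0.047],[212,2.8,-3.66,0,0,0,0.047]])

```text
time_s: 1.1
ee_pos: [0.4557, 0.1536, 0.1944]
eef_rot: [-3.142, -0.0, -2.993]
force: [0.4, 0.8, 0.7]
grip_width: 0.018
grip_force: 0.0
```

apply_moves(deltas=[[212,0,0,0,0,0,0],[212,0,0,0,0,0,0],[212,0,0,0,0,0,0]])

```text
time_s: 1.4
ee_pos: [0.4545, 0.1561, 0.1943]
eef_rot: [3.141, -0.0, -2.995]
force: [0.0, 0.7, -0.6]
grip_width: 0.0161
grip_force: 0.0
```

```bash
python3 - <<'E'
from h import *
from scipy.spatial.transform import Rotation as Ro
import m
c,o=snap('wrist','w1.png')
T=np.eye(4);T[:3,:3]=Ro.from_euler('xyz',o['eef_rot']).as_matrix();T[:3,3]=o['ee_pos']
P=T@c['hand_eye'];np.savez('pics/w1.png.npz',K=c['K'],k1=c['k1'],P=P)
print(o['time_s'],o['ee_pos'],o['eef_rot'],o['grip_width'],o['qpos'])
for n,p in {'M':(-32.9,121.1),'S':(-16.3,4.7),'vial':(.6,56.2),'L':(-14.3,-61.8)}.items():
    w=np.r_[m.R@np.array(p)/1000+m.t,.037];print(n,w2pix(c['K'],c['k1'],P,w))
E
```

```text
1.4 [0.45446008 0.15606019 0.1943012 ] [ 3.14148068e+00 -4.43040882e-04 -2.99514464e+00] 0.016139815384653124 [ 2.54443667e-01  1.44921464e-01  1.71075266e+00  1.65733385e-04
  1.28634692e+00 -1.46284719e+00]
M [[313.16144317 219.3296314 ]]
S [[216.65862341 232.30556356]]
vial [[259.86073846 245.49253276]]
L [[162.13828621 233.70861607]]
```

View pics/w1.png

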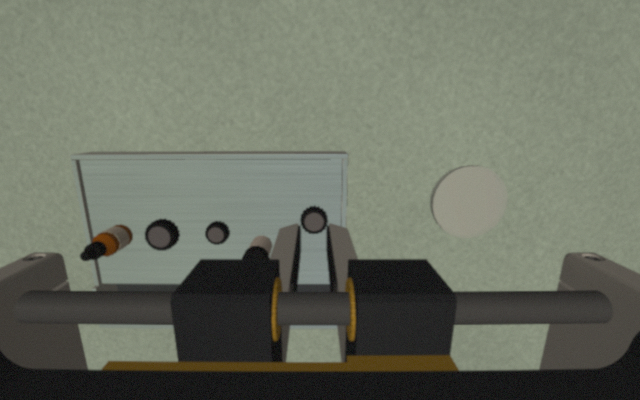

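The wrist view agrees with the predictions: M (314,219), S (217,232), L (162,235). I'm lowering the fingers behind the medium cap and sweeping it.

apply_moves(deltas=[[212,0,0,-3.5,0,0,0],[212,0,0,-3.5,0,0,0],[212,0,0,-3.5,0,0,0],[212,0,0,-1.7,0,0,0],[212,0,0,-0.8,0,0,0],[212,0,0,-0.4,0,0,0],[212,0,0,0,0,0,0],[212,0.5,0.07,0,0,0,0],[212,0.5,0.07,0,0,0,0],[212,0.5,0.07,0,0,0,0]])

```text
time_s: 2.45
ee_pos: [0.4708, 0.1576, 0.061]
eef_rot: [3.141, 0.001, -2.995]
force: [0.0, 0.7, 0.6]
grip_width: 0.0157
grip_force: 0.0
```

apply_moves(deltas=[[212,0.8,0.12,0,0,0,0],[212,0.8,0.12,0,0,0,0],[212,0.8,0.12,0,0,0,0],[212,0.8,0.12,0,0,0,0],[212,0.8,0.12,0,0,0,0],[212,0.8,0.12,0,0,0,0],[212,0.8,0.12,0,0,0,0],[212,0.8,0.12,0,0,0,0],[212,0.8,0.12,0,0,0,0],[212,0.8,0.12,0,0,0,0]])

```text
time_s: 3.45
ee_pos: [0.5506, 0.1696, 0.0604]
eef_rot: [-3.142, -0.0, -2.995]
force: [-0.0, -1.2, 0.0]
grip_width: 0.0158
grip_force: 0.0
```

apply_moves(deltas=[[212,0.8,0.12,0,0,0,0],[212,0.8,0.12,0,0,0,0],[212,0.8,0.12,0,0,0,0],[212,0,0,0,0,0,0],[212,0,0,0,0,0,0],[212,0,0,0,0,0,0]])

```text
time_s: 4.05
ee_pos: [0.5737, 0.1731, 0.0604]
eef_rot: [-3.142, -0.0, -2.995]
force: [0.2, 0.4, 0.0]
grip_width: 0.016
grip_force: 0.0
```

```bash
python3 - <<'E'
from h import *
import m
c,o=snap('scene','s1.png')
w=o['ee_pos'];print(w,((w[:2]-m.t)@m.R*1000),o['time_s'],o['force'])
cv2.imwrite('pics/s1c.png',cv2.convertScaleAbs(cv2.resize(c['img'][160:290,240:425,::-1],None,fx=4,fy=4,interpolation=cv2.INTER_CUBIC),alpha=1.4))
E
```

```text
[0.57374072 0.17307947 0.0604056 ] [ 45.40670467 121.43888918] 4.05 [0.1836897  0.42948953 0.01652099]
```

View pics/s1c.png

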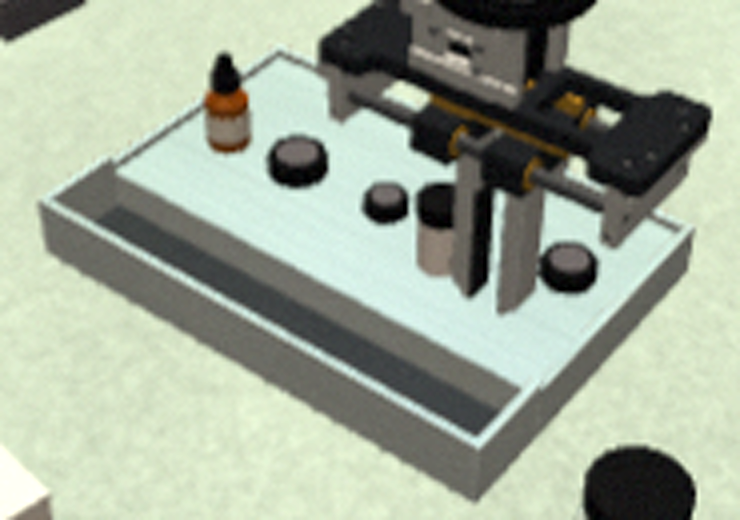

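The picture shows the medium cap unmoved at crop (568,268) and the fingertips at (470,295) and (515,312), beside the vial. That doesn't match the reported pose, so I'll check by projection before moving anything.

```bash
python3 - <<'E'
from h import *
import m
d=np.load('pics/s1.png.npz')
g=lambda X:((w2pix(d['K'],d['k1'],d['P'],X)-[240,160])*4).round().tolist()
W=lambda x,y,z:np.r_[m.R@np.array([x,y])/1000+m.t,z]
for n,p in dict(M=(-32.9,121.1,.037),S=(-16.3,4.7,.0365),L=(-14.3,-61.8,.0375),vialtop=(.6,56.2,.079),vialbase=(.6,56.2,.03),EL=(55,153,.03),ER=(55,-153,.03),NL=(-111,159,.036),FL=(111,159,.042),FR=(111,-159,.042),tipA=(45,113,.0354),tipB=(45,129,.0354),tipAhi=(45,121,.08)).items(): print(n,g(W(*p)))
f=lambda x,y,z:pix2w(d['K'],d['k1'],d['P'],240+x/4,160+y/4,z)
for p in((470,295),(515,312)):
  for z in (.03,.035,.06,.08,.1):
    w=f(*p,z);print(p,z,((w[:2]-m.t)@m.R*1000).round(1))
o=ctrl.get_obs();print(o['qpos'],o['ee_pos'])
E
```

```text
M [[565.0, 264.0]]
S [[383.0, 199.0]]
L [[295.0, 158.0]]
vialtop [[439.0, 191.0]]
vialbase [[436.0, 258.0]]
EL [[527.0, 388.0]]
ER [[111.0, 166.0]]
NL [[692.0, 222.0]]
FL [[477.0, 442.0]]
FR [[36.0, 192.0]]
tipA [[475.0, 337.0]]
tipB [[500.0, 350.0]]
tipAhi [[492.0, 281.0]]
(470, 295) 0.03 [14.7 89.4]
(470, 295) 0.035 [19.3 92.3]
(470, 295) 0.06 [ 42.2 106.7]
(470, 295) 0.08 [ 60.5 118.2]
(470, 295) 0.1 [ 78.8 129.8]
(515, 312) 0.03 [ 10.8 116.7]
(515, 312) 0.035 [ 15.4 119.3]
(515, 312) 0.06 [ 38.5 132.6]
(515, 312) 0.08 [ 56.9 143.2]
(515, 312) 0.1 [ 75.4 153.8]
[ 2.31849990e-01  5.44130166e-01  1.50428206e+00  3.28409799e-05
  1.09328162e+00 -1.48511770e+00] [0.57377281 0.17307992 0.06047886]
```

```bash
python3 - <<'E'
from h import *
import m
d=np.load('pics/s1.png.npz')
f=lambda x,y,z:pix2w(d['K'],d['k1'],d['P'],240+x/4,160+y/4,z)
for p in((340,118),(615,245),(470,295),(492,304)):
  for z in (.055,.06,.065,.12,.13,.14,.15,.16,.17):
    w=f(*p,z);print(p,z,((w[:2]-m.t)@m.R*1000).round(1)-[45.4,121.4])
# wrist image tips
d=np.load('pics/w1.png.npz')
f=lambda x,y,z:pix2w(d['K'],d['k1'],d['P'],x,y,z)
for p in((287,228),(299,228),(331,226),(343,226)):
  for dz in(.025,.012,0,-.012):
    w=f(*p,.1943-dz);print('w',p,dz,((w[:2]-m.t)@m.R*1000).round(1)-[-75,121.9])
E
```

```text
(340, 118) 0.055 [ -90.7 -171.8]
(340, 118) 0.06 [ -85.3 -167.6]
(340, 118) 0.065 [ -80.  -163.3]
(340, 118) 0.12 [ -21.5 -116.3]
(340, 118) 0.13 [ -10.8 -107.7]
(340, 118) 0.14 [ -0.2 -99.2]
(340, 118) 0.15 [ 10.5 -90.7]
(340, 118) 0.16 [ 21.1 -82.1]
(340, 118) 0.17 [ 31.8 -73.6]
(615, 245) 0.055 [-90.6  22.5]
(615, 245) 0.06 [-85.2  25. ]
(615, 245) 0.065 [-79.9  27.5]
(615, 245) 0.12 [-21.4  55.3]
(615, 245) 0.13 [-10.7  60.4]
(615, 245) 0.14 [-0.1 65.4]
(615, 245) 0.15 [10.6 70.5]
(615, 245) 0.16 [21.2 75.5]
(615, 245) 0.17 [31.8 80.6]
(470, 295) 0.055 [ -7.8 -17.6]
(470, 295) 0.06 [ -3.2 -14.7]
(470, 295) 0.065 [  1.3 -11.8]
(470, 295) 0.12 [51.7 19.9]
(470, 295) 0.13 [60.9 25.7]
(470, 295) 0.14 [70.  31.5]
(470, 295) 0.15 [79.2 37.2]
(470, 295) 0.16 [88.3 43. ]
(470, 295) 0.17 [97.5 48.8]
(492, 304) 0.055 [-9.2 -4.4]
(492, 304) 0.06 [-4.6 -1.7]
(492, 304) 0.065 [0.  1.1]
(492, 304) 0.12 [50.5 31.5]
(492, 304) 0.13 [59.6 37.1]
(492, 304) 0.14 [68.8 42.6]
(492, 304) 0.15 [78.  48.1]
(492, 304) 0.16 [87.2 53.7]
(492, 304) 0.17 [96.4 59.2]
w (287, 228) 0.025 [  6.5 -20.2]
w (287, 228) 0.012 [  1.9 -19. ]
w (287, 228) 0 [ -2.3 -17.9]
w (287, 228) -0.012 [ -6.6 -16.8]
w (299, 228) 0.025 [  6.4 -11.2]
w (299, 228) 0.012 [  1.9 -10.6]
w (299, 228) 0 [ -2.4 -10. ]
w (299, 228) -0.012 [-6.6 -9.4]
w (331, 226) 0.025 [ 4.8 12.6]
w (331, 226) 0.012 [ 0.4 11.8]
w (331, 226) 0 [-3.8 11.1]
w (331, 226) -0.012 [-7.9 10.3]
w (343, 226) 0.025 [ 4.8 21.5]
w (343, 226) 0.012 [ 0.4 20.2]
w (343, 226) 0 [-3.8 19. ]
w (343, 226) -0.012 [-7.9 17.7]
```

apply_moves(deltas=[[212,-2.4,-0.35,0,0,0,0],[212,-2.4,-0.35,0,0,0,0],[212,-2.4,-0.35,0,0,0,0],[212,-2.4,-0.35,0,0,0,0],[212,-2.4,-0.35,0,0,0,0],[212,0,0,0,0,0,0],[212,0,0,-0.8,0,0,0],[212,0,0,-0.7,0,0,0],[212,0,0,0,0,0,0],[212,0,0,0,0,0,0]])

```text
time_s: 5.1
ee_pos: [0.4541, 0.1556, 0.0449]
eef_rot: [-3.141, -0.001, -2.996]
force: [0.3, -0.2, -0.0]
grip_width: 0.0159
grip_force: 0.0
```

```bash
python3 - <<'E'
from h import *
from scipy.spatial.transform import Rotation as Ro
import m
c,o=snap('scene','s2.png')
w=o['ee_pos'];print(w,((w[:2]-m.t)@m.R*1000),o['time_s'],o['force'])
a=cv2.resize(c['img'][160:240,330:430,::-1],None,fx=6,fy=6,interpolation=cv2.INTER_CUBIC)
c2,o=snap('wrist','w2.png')
T=np.eye(4);T[:3,:3]=Ro.from_euler('xyz',o['eef_rot']).as_matrix();T[:3,3]=o['ee_pos']
np.savez('pics/w2.png.npz',K=c2['K'],k1=c2['k1'],P=T@c2['hand_eye']);print(c2['hand_eye'].round(3),c2['K'][0,0])
cv2.imwrite('pics/s2c.png',cv2.convertScaleAbs(a,alpha=1.4))
E
```

```text
[0.45413487 0.15557559 0.04494847] [-75.47316817 121.47833039] 5.1 [ 0.34092273 -0.20002897 -0.00572209]
[[ 0.     0.971  0.24   0.07 ]
 [ 1.    -0.     0.001 -0.   ]
 [ 0.001  0.24  -0.971 -0.192]
 [ 0.     0.     0.     1.   ]] 307.0667414730712
```

View pics/s2c.png

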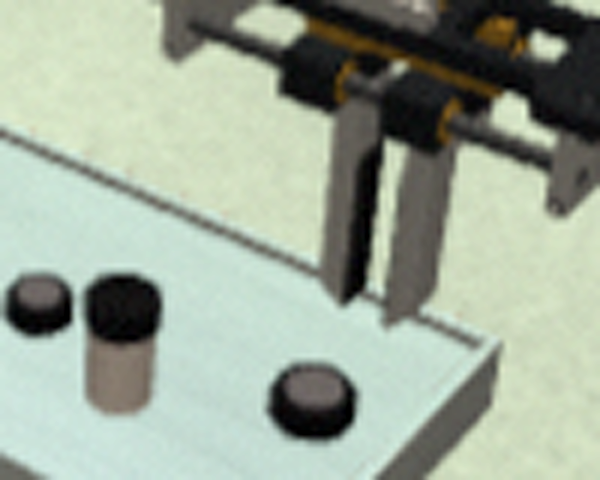

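View pics/w2.png

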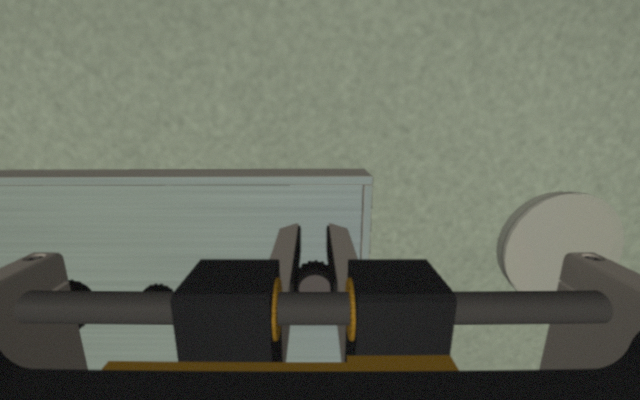

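```bash
python3 - <<'E'
from h import *
import m
d=np.load('pics/s2.png.npz')
f=lambda x,y,z:pix2w(d['K'],d['k1'],d['P'],330+x/6,160+y/6,z)
for p in((345,305),(387,327)):
  for z in (.02,.03,.04,.045,.05,.055,.06,.065):
    w=f(*p,z);print(p,z,((w[:2]-m.t)@m.R*1000).round(1)-[-75.5,121.5])
g=lambda X:((w2pix(d['K'],d['k1'],d['P'],X)-[330,160])*6).round().tolist()
W=lambda x,y,z:np.r_[m.R@np.array([x,y])/1000+m.t,z]
for z in(.02,.03,.04,.05,.06): print(z,g(W(-75.5+8,121.5-8,z)),g(W(-75.5+8,121.5+8,z)))
print('M',g(W(-32.9,121.1,.044)),'NL',g(W(-111,159,.036)))
E
```

```text
(345, 305) 0.02 [-31.2 -26.9]
(345, 305) 0.03 [-20.1 -21.3]
(345, 305) 0.04 [ -9.1 -15.7]
(345, 305) 0.045 [ -3.6 -12.9]
(345, 305) 0.05 [  2.  -10.1]
(345, 305) 0.055 [ 7.5 -7.3]
(345, 305) 0.06 [13.  -4.6]
(345, 305) 0.065 [18.5 -1.8]
(387, 327) 0.02 [-29.5  -6.5]
(387, 327) 0.03 [-18.5  -1.2]
(387, 327) 0.04 [-7.5  4. ]
(387, 327) 0.045 [-2.   6.6]
(387, 327) 0.05 [3.6 9.3]
(387, 327) 0.055 [ 9.1 11.9]
(387, 327) 0.06 [14.6 14.5]
(387, 327) 0.065 [20.1 17.1]
0.02 [[335.0, 374.0]] [[370.0, 391.0]]
0.03 [[337.0, 355.0]] [[373.0, 371.0]]
0.04 [[339.0, 335.0]] [[375.0, 352.0]]
0.05 [[342.0, 315.0]] [[378.0, 332.0]]
0.06 [[344.0, 295.0]] [[381.0, 311.0]]
M [[309.0, 382.0]] NL [[498.0, 332.0]]
```

The tips are really about 10 mm above the reported TCP height (z≈0.054 at TCP z=0.045), so they passed over the cap without touching it. I'll use this observed offset, lower about 19 mm more, and watch the force.

apply_moves(deltas=[[212,0,0,-0.8,0,0,0],[212,0,0,-0.6,0,0,0],[212,0,0,-0.1,0,0,0],[212,0,0,-0.1,0,0,0],[212,0,0,0,0,0,0]])

```text
time_s: 5.7
ee_pos: [0.454, 0.1556, 0.0294]
eef_rot: [-3.142, -0.0, -2.995]
force: [0.2, -1.1, 0.1]
grip_width: 0.0159
grip_force: 0.0
```

apply_moves(deltas=[[212,0,0,-0.1,0,0,0],[212,0,0,-0.1,0,0,0],[212,0,0,0,0,0,0]])

```text
time_s: 6.0
ee_pos: [0.454, 0.1556, 0.0274]
eef_rot: [-3.142, -0.0, -2.995]
force: [-0.9, 0.2, -0.3]
grip_width: 0.0158
grip_force: 0.0
```

apply_moves(deltas=[[212,0.6,0.09,0,0,0,0],[212,0.6,0.09,0,0,0,0],[212,0.6,0.09,0,0,0,0],[212,0.6,0.09,0,0,0,0],[212,0.6,0.09,0,0,0,0],[212,0.6,0.09,0,0,0,0],[212,0,0,0,0,0,0]])

```text
time_s: 6.7
ee_pos: [0.4907, 0.1611, 0.0274]
eef_rot: [3.142, 0.0, -2.996]
force: [-0.9, 0.4, 0.3]
grip_width: 0.0158
grip_force: 0.0
```

```bash
python3 - <<'E'
from h import *
import m
c,o=snap('scene','s3.png')
w=o['ee_pos'];print(w,((w[:2]-m.t)@m.R*1000),o['time_s'],o['force'])
a=cv2.resize(c['img'][160:260,330:430,::-1],None,fx=6,fy=6,interpolation=cv2.INTER_CUBIC)
cv2.imwrite('pics/s3c.png',cv2.convertScaleAbs(a,alpha=1.4))
E
```

```text
[0.49065743 0.16109696 0.02741199] [-38.53597155 121.64084774] 6.7 [-0.91374881  0.44167978  0.31808225]
```

View pics/s3c.png

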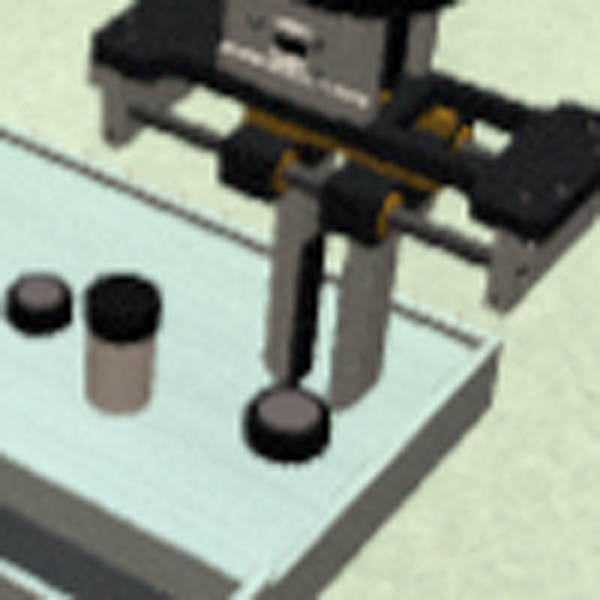

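The cap is now moving with the fingers, from (313,400) to (288,425). I'll continue over the edge.

apply_moves(deltas=[[212,0.7,0.1,0,0,0,0],[212,0.7,0.1,0,0,0,0],[212,0.7,0.1,0,0,0,0],[212,0.7,0.1,0,0,0,0],[212,0.7,0.1,0,0,0,0],[212,0.7,0.1,0,0,0,0],[212,0.7,0.1,0,0,0,0],[212,0.7,0.1,0,0,0,0],[212,0.7,0.1,0,0,0,0],[212,0.7,0.1,0,0,0,0]])

```text
time_s: 7.75
ee_pos: [0.5605, 0.1711, 0.0274]
eef_rot: [-3.142, -0.0, -2.995]
force: [-0.4, 1.1, 0.6]
grip_width: 0.0156
grip_force: 0.1
```

apply_moves(deltas=[[212,0.6,0.09,0,0,0,0],[212,0.6,0.09,0,0,0,0],[212,0,0,0,0,0,0],[212,0,0,0,0,0,0],[212,-1,-0.15,0,0,0,0],[212,0,0,2,0,0,0],[212,0,0,4,0,0,0],[212,0,0,4,0,0,0],[212,0,0,4,0,0,0],[212,0,0,0,0,0,0]])

```text
time_s: 8.75
ee_pos: [0.5638, 0.1718, 0.1733]
eef_rot: [3.141, 0.009, -2.995]
force: [0.1, -1.2, 0.4]
grip_width: 0.0159
grip_force: 0.0
```

```bash
python3 - <<'E'
from h import *
import m
c,o=snap('scene','s4.png')
w=o['ee_pos'];print(w,((w[:2]-m.t)@m.R*1000),o['time_s'],o['force'])
a=cv2.resize(c['img'][160:290,240:425,::-1],None,fx=4,fy=4,interpolation=cv2.INTER_CUBIC)
cv2.imwrite('pics/s4c.png',cv2.convertScaleAbs(a,alpha=1.4))
for n,p in dict(S=(-65,4.7),L=(-72,-61.8)).items(): print(n,(m.R@np.array(p)/1000+m.t-w[:2])*100)
E
```

```text
[0.56378832 0.17181652 0.17326692] [ 35.37637932 121.63367391] 8.75 [ 0.08353384 -1.24306456  0.35555632]
S [ -8.23435013 -13.02630009]
L [ -7.96184658 -19.70748575]
```

View pics/s4c.png

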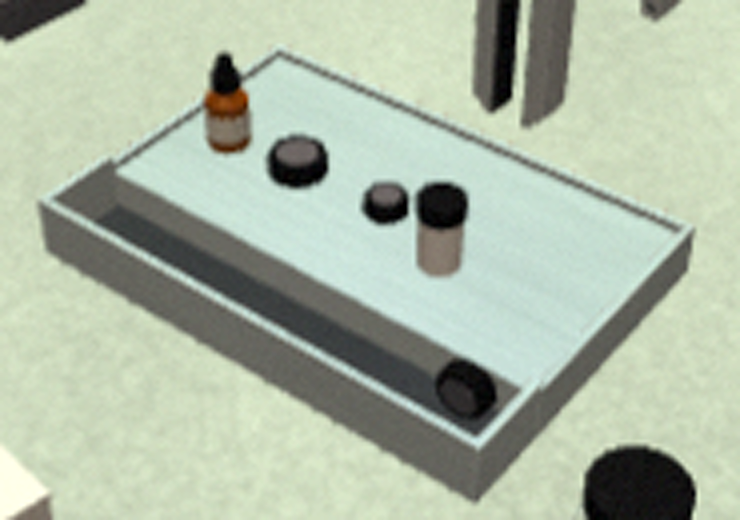

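The medium cap is in the gutter at crop (465,390), leaning on the step. Everything else is unmoved. The small cap is next.

apply_moves(deltas=[[212,-2.05,-3.25,0,0,0,0],[212,-2.05,-3.25,0,0,0,0],[212,-2.05,-3.25,0,0,0,0],[212,-2.05,-3.25,0,0,0,0],[212,0,0,0,0,0,0],[212,0,0,-4,0,0,0],[212,0,0,-4,0,0,0],[212,0,0,-4,0,0,0],[212,0,0,-1.8,0,0,0],[212,0,0,0,0,0,0]])

```text
time_s: 9.8
ee_pos: [0.478, 0.0417, 0.0263]
eef_rot: [3.141, -0.006, -2.995]
force: [0.9, -0.0, 0.3]
grip_width: 0.0163
grip_force: 0.0
```

```bash
python3 - <<'E'
from h import *
import m
o=ctrl.get_obs();w=o['ee_pos'];print(w,((w[:2]-m.t)@m.R*1000),o['time_s'],o['force'],o['eef_rot'])
E
```

```text
[0.47798908 0.04166563 0.02634209] [-68.40287858   5.31243939] 9.8 [ 0.88130213 -0.02629688  0.33591314] [ 3.14072102 -0.00594423 -2.99515022]
```

apply_moves(deltas=[[212,0.75,0.11,0,0,0,0],[212,0.75,0.11,0,0,0,0],[212,0.75,0.11,0,0,0,0],[212,0.75,0.11,0,0,0,0],[212,0.75,0.11,0,0,0,0],[212,0.75,0.11,0,0,0,0],[212,0.75,0.11,0,0,0,0],[212,0.75,0.11,0,0,0,0],[212,0.75,0.11,0,0,0,0],[212,0.75,0.11,0,0,0,0]])

```text
time_s: 10.8
ee_pos: [0.5556, 0.0524, 0.0294]
eef_rot: [-3.142, -0.0, -2.995]
force: [-0.3, -0.3, -0.1]
grip_width: 0.0158
grip_force: 0.1
```

apply_moves(deltas=[[212,0.75,0.11,0,0,0,0],[212,0.75,0.11,0,0,0,0],[212,0.75,0.11,0,0,0,0],[212,0.75,0.11,0,0,0,0],[212,0.75,0.11,0,0,0,0],[212,0,0,0,0,0,0],[212,0,0,0,0,0,0],[212,-1,-0.15,0,0,0,0],[212,0,0,3,0,0,0],[212,0,0,4,0,0,0]])

```text
time_s: 11.8
ee_pos: [0.581, 0.0562, 0.0987]
eef_rot: [3.141, -0.004, -2.995]
force: [0.6, -1.3, 0.9]
grip_width: 0.016
grip_force: 0.0
```

apply_moves(deltas=[[212,0,0,4,0,0,0],[212,0,0,3,0,0,0],[212,0,0,0,0,0,0],[212,0,0,0,0,0,0]])

```text
time_s: 12.2
ee_pos: [0.5823, 0.0563, 0.1694]
eef_rot: [-3.142, 0.0, -2.995]
force: [-0.6, -0.3, -0.4]
grip_width: 0.0158
grip_force: 0.0
```

```bash
cat > chk.py <<'E'
from h import *
import m,sys
c,o=snap('scene',sys.argv[1]);w=o['ee_pos'];print(w,((w[:2]-m.t)@m.R*1000),o['time_s'],o['force'])
W=lambda x,y,z:np.r_[m.R@np.array([x,y])/1000+m.t,z]
g0=cv2.imread('pics/scene0.png',0).astype(int);g=cv2.cvtColor(c['img'],cv2.COLOR_RGB2GRAY).astype(int)
for n,p in dict(M=(-32.9,121.1,.037),S=(-16.3,4.7,.037),L=(-14.3,-61.8,.037),vial=(.6,56.2,.06),drop=(-14.5,-113.8,.06),gM=(81,121,.012),gS=(81,4.7,.012),gL=(81,-62,.012)).items():
    u,v=w2pix(c['K'],c['k1'],c['pose'],W(*p))[0].round().astype(int);s=np.s_[v-4:v+5,u-4:u+5];print(n,u,v,'before',g0[s].mean().round(),'now',g[s].mean().round(),'diff',abs(g-g0)[s].mean().round(1))
print((W(-72,-61.8,0)[:2]-w[:2])*100)
E
python3 chk.py s5.png
```

```text
[0.58228418 0.05630169 0.16943792] [36.91214083  4.65754615] 12.2 [-0.60030424 -0.27339144 -0.35182876]
M 381 226 before 41.0 now 151.0 diff 110.3
S 336 210 before 37.0 now 153.0 diff 116.0
L 314 200 before 39.0 now 43.0 diff 4.3
vial 349 214 before 22.0 now 25.0 diff 3.8
drop 297 184 before 38.0 now 42.0 diff 4.3
gM 352 263 before 63.0 now 61.0 diff 9.2
gS 310 240 before 65.0 now 67.0 diff 6.7
gL 288 227 before 61.0 now 67.0 diff 5.8
[-9.81143304 -8.15600272]
```

apply_moves(deltas=[[212,-3.27,-2.72,0,0,0,0],[212,-3.27,-2.72,0,0,0,0],[212,-3.27,-2.72,0,0,0,0],[212,0,0,0,0,0,0],[212,0,0,-4,0,0,0],[212,0,0,-4,0,0,0],[212,0,0,-4,0,0,0],[212,0,0,-2.1,0,0,0],[212,0,0,0,0,0,0],[212,0,0,0,0,0,0]])

```text
time_s: 13.25
ee_pos: [0.4845, -0.0251, 0.0284]
eef_rot: [3.141, -0.001, -2.995]
force: [0.2, 0.9, 0.5]
grip_width: 0.0154
grip_force: 0.0
```

apply_moves(deltas=[[212,0.75,0.11,0,0,0,0],[212,0.75,0.11,0,0,0,0],[212,0.75,0.11,0,0,0,0],[212,0.75,0.11,0,0,0,0],[212,0.75,0.11,0,0,0,0],[212,0.75,0.11,0,0,0,0],[212,0.75,0.11,0,0,0,0],[212,0.75,0.11,0,0,0,0],[212,0.75,0.11,0,0,0,0],[212,0.75,0.11,0,0,0,0]])

```text
time_s: 14.25
ee_pos: [0.56, -0.0142, 0.0284]
eef_rot: [-3.142, -0.0, -2.995]
force: [-1.1, -0.1, 0.0]
grip_width: 0.0162
grip_force: 0.1
```

apply_moves(deltas=[[212,0.75,0.11,0,0,0,0],[212,0.75,0.11,0,0,0,0],[212,0.75,0.11,0,0,0,0],[212,0.75,0.11,0,0,0,0],[212,0.75,0.11,0,0,0,0],[212,0,0,0,0,0,0],[212,0,0,0,0,0,0],[212,-1,-0.15,0,0,0,0],[212,0,0,3,0,0,0],[212,0,0,4,0,0,0]])

```text
time_s: 15.25
ee_pos: [0.5854, -0.0103, 0.0977]
eef_rot: [3.141, -0.004, -2.996]
force: [-0.4, -1.6, -0.0]
grip_width: 0.0162
grip_force: 0.0
```

apply_moves(deltas=[[212,0,0,4,0,0,0],[212,0,0,4,0,0,0],[212,-3,0,3,0,0,0],[212,-4,0,0,0,0,0],[212,-4,0,0,0,0,0],[212,0,0,0,0,0,0],[212,0,0,0,0,0,0]])

```text
time_s: 15.95
ee_pos: [0.4768, -0.0104, 0.2091]
eef_rot: [-3.141, 0.001, -2.996]
force: [0.5, 0.4, 0.4]
grip_width: 0.0159
grip_force: 0.0
```

```bash
python3 chk.py s6.png; python3 - <<'E'
from h import *
a=cv2.imread('pics/s6.png')[160:290,240:425]
cv2.imwrite('pics/s6c.png',cv2.convertScaleAbs(cv2.resize(a,None,fx=4,fy=4,interpolation=cv2.INTER_CUBIC),alpha=1.8))
E
```

```text
[ 0.47683694 -0.01035363  0.20912472] [-77.09220816 -45.98888397] 15.95 [0.53479763 0.39227238 0.43444762]
M 381 226 before 41.0 now 146.0 diff 105.4
S 336 210 before 37.0 now 148.0 diff 111.0
L 314 200 before 39.0 now 148.0 diff 109.3
vial 349 214 before 22.0 now 24.0 diff 2.9
drop 297 184 before 38.0 now 41.0 diff 2.9
gM 352 263 before 63.0 now 58.0 diff 8.2
gS 310 240 before 65.0 now 65.0 diff 5.2
gL 288 227 before 61.0 now 41.0 diff 21.4
[ 0.73329128 -1.49047095]
```

View pics/s6c.png

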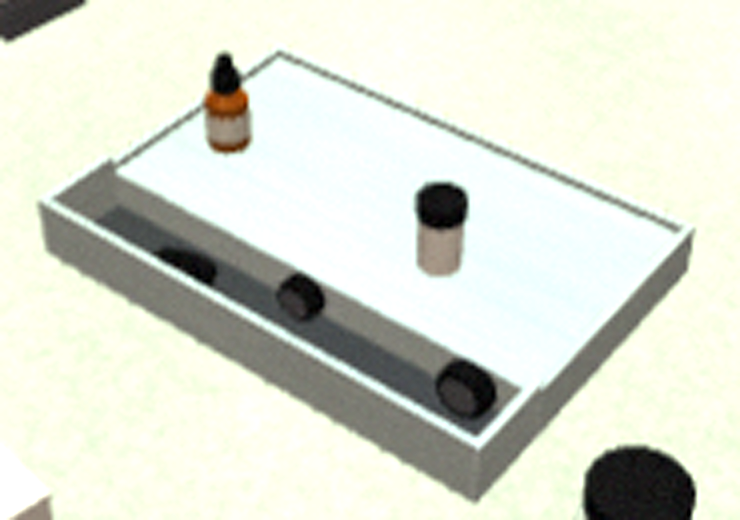

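All three caps are in the gutter, at crop (190,265), (300,297) and (465,390). The vial and dropper have not moved, and the arm is clear.

```bash
python3 -c "
from station import ctrl
print(ctrl.hand_in())"
```

```text
the job is handed in; nothing more can be done
None
```

All three caps were swept over the far edge into the gutter, where the small and medium ones rest tilted against the step; the vial and dropper had not moved in the last picture, and the job is handed in at about 16 s, with no verdict returned.

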